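# Press the two risen relays home

## Task

Two plug-in relays on the aluminium control panel have worked up out of their sockets: the big square one and the slim rectangular one. Press each of them straight down until it sits fully home on its socket. Do not touch the round relay, which is already seated.

Things in the scene. Friction and masses are not known exactly. Their poses are not given: they have to be found in the camera images.
- square_top (a point): Centre of the top of the big square relay: black block 46 x 46 mm, 46 mm tall, in a 24 mm high white socket on a 6 mm panel lying on the bench. z up. Slides only straight down, resists with about 7 N, stays where left, stops dead when seated. Starts 8 to 12 mm risen; fully home its top is 76 mm above the bench. Four sockets in a row about 110 mm apart, in any order, one empty.
- slim_top (a point): Centre of the top of the slim relay: black block 48 mm (its x) by 22 mm (its y), 40 mm tall, in its own 24 mm high white socket on the same panel. z up. Slides only straight down, resists with about 7 N, stays where left, stops dead when seated. Starts 8 to 12 mm risen; fully home its top is 70 mm above the bench.
- round_relay: The round relay with its white socket, already seated, not to be touched: a black upright cylinder 38 mm in diameter and 50 mm tall on a 24 mm high socket. Origin at the centre of the socket's underside, 6 mm above the bench; its top is 74 mm above the origin (80 mm above the bench). z is up.

How it is judged:
By the outcome, as a careful person would: the job done as asked, in the order asked, and still so for the second after the job is handed in, with the robot touching nothing.
It also fails if it takes over 48 s, if anything falls off the work surface, if the arm or the gripper's body presses on something with over 40 N, if the wrist force passes 120 N, or if a joint passes its speed limit or range.

## Robot

A 7-joint arm with a two-finger parallel gripper is mounted at the origin on the work surface. World frame = base frame: x ahead of the robot, y to its left, z up, the work surface at z = 0. Lengths are in m, angles in rad, forces in N, time in s.
With the tool pointing down it reaches from about 0.425 to 0.925 m from the base axis. Payload 6.8 kg.
Tool frame: the origin (TCP) lies on the front face of the gripper's body, between the roots of the fingers; the fingertips stand 73 mm ahead of it and the grasp point (between the pads) lies 54 mm ahead of it (tcp_to_tips is the distance from the TCP to the fingertips, in m); z points along the fingers, x is the direction in which the jaws open and shut, and the axes are right-handed (so a half turn about z gives the same grasp; the last joint's range is limited). The gripper opens to 85 mm and grips with 20 to 120 N. Pads are 22 mm wide; open, the fingers measure 114 mm over their backs; the gripper's body (76 mm by 85 mm) begins 54 mm behind the grasp point. The pads swing forward as they close: fully open they stand 13 mm farther back than shut.
Start: joints at [-1.293, 0.477, 0.022, 1.555, -0.011, 1.109, -0.083], TCP at [0.254, 0.625, 0.304] pointing down, gripper open.
Joint ranges: [-2.96, 2.96], [-0.34, 2.1], [-1.41, 1.46], [0.24, 2.44], [-1.37, 4.51], [0.17, 1.92], [-2.96, 2.96]. Speed limits (rad/s): [2.39, 2.39, 3.14, 3.14, 3.14, 3.14, 3.14].

## Interface

Orientations are given as a unit quaternion [w, x, y, z].
In Python, from station import get_obs, read_camera, hand_in, look_for, silhouettes, tcp_to_tips gives the robot as it stands. The module is installed in compiled form; this text tells all that it offers.
- The arm moves only by the tool apply_moves, never from a script. Its argument "moves" is a list of rows, each a list of 3 entries, a list of its own where there are three numbers: the shift along the tool's x, y, z in units of 25 mm (1.0 is 25 mm), then the turn, a rotation vector about the tool's x, y, z in units of 10 degrees (1.0 is 10 degrees), then the gripper's target within -1 to 1 (fully open at 1, half-way at 0, shut at -1). In form: [[[dx, dy, dz], [rx, ry, rz], jaw], ...]. A call has 1 to 20 rows; each row is the pose to reach, as a shift and turn from the pose commanded when the call began, along the tool's axes at that moment; what a row does not reach only later rows make up. A row lasts 1/8 s, in which the tool goes at most 62.5 mm and 10.7 degrees, less where a joint would pass 70% of its speed; a pose out of reach is approached as far as the arm can. A call with a gripper value outside its range is refused whole. The fingers move at their own pace and stop on an object; "force" is the grip in N (left out, the last holds). Time passes only in rows, so rows that repeat a pose let the fingers close. It gives the time, the measured TCP pose, the force and the opening at its end, in the units of the state.
- get_obs(): the state, without advancing time (a new reading comes with each control period).
- read_camera(name): name is "scene" or "top"; returns a dict with "color" (400x640x3 uint8, red, green, blue), "mtx" (3x3 intrinsics, pixels), "eye" and "rotation" of the camera in the world. Camera axes: x right, y up, looking along -z (the intrinsics and any distortion apply to the point x, -y, -z); pixel columns grow to the right and rows downward; lengths in m; the calibration is good to about 2 mm. A picture is of the moment at which its call begins. There is no depth.
- hand_in(): hands the job in, once; it reports no verdict.
Trained networks look in the newest picture that a camera, given by its name, has taken for a name from the list of things; names that differ only in an ending like _2 or _b are one class to them, and where a whole thing is asked for, a point or a joint stands for the part that bears it (a point fixed in the world has none). Each returns a list of dicts, best first, with "conf" (0 to 1); they miss things now and then, are a little off and sometimes report something else, mostly with a low value. They report only what shows in the picture. A call takes as long as a camera call.
- look_for(camera, query): "pixel" ([row, column] in pixels, amid what is visible of it).
- silhouettes(camera, query): "mask" (400x640 bool, what is visible of it) and "pixel" ([row, column] in pixels, amid what is visible of it).
The state is a dict: "t": time; "q": joint angles; "joint_vel": joint speeds; "joint_torque": joint torques, N m; "eef_pos": TCP position; "tool_rot": TCP orientation; "contact_force": force on the tool from outside, world axes, zero at the start; "torque": the same for the moment, N m; "gripper_width": opening from 0.0 (shut) to 1.0 (fully open).
Only numpy, scipy, OpenCV 4.12 (cv2) and the standard library are available. Lean on these libraries where they do the work, as an engineer would, in place of code of your own. Each camera call takes 0.05 s, during which the arm holds its last target.

## Working session

There is one attempt and no reset: what is moved stays moved. The work goes in short steps, Python scripts to look and compute and a tool call to move; the robot and the scene stay as the last step left them, time stands still between calls to the robot, and variables do not carry over. Pictures are saved under pics/ and viewed, and the job is handed in when it is done.

Besides the shell and the picture viewer there is one more tool, called after "Request:" as name(argument=value, ...), one argument or row to a line, values as JSON. apply_moves: Moves the arm, as the interface text tells. Its arguments: {"type":"object","properties":{"moves":{"type":"array"},"force":{"type":"number"}},"required":["moves"]}

```bash
mkdir -p pics; cat > h.py <<'E'
import numpy as np, cv2
from station import *
def ray(c,px):
    r,cc=px; K=np.array(c["mtx"]); 
    d=np.linalg.inv(K)@np.array([cc,r,1.0]); d=np.array([d[0],-d[1],-d[2]])
    return np.array(c["eye"]),np.array(c["rotation"])@d
def at_z(c,px,z):
    e,d=ray(c,px); return e+d*(z-e[2])/d[2]
def proj(c,p):
    q=np.array(c["rotation"]).T@(np.array(p)-np.array(c["eye"])); K=np.array(c["mtx"])
    v=K@np.array([q[0],-q[1],-q[2]]); return v[1]/v[2],v[0]/v[2]
def tri(c1,p1,c2,p2):
    A=np.zeros((3,3));b=np.zeros(3)
    for c,p in((c1,p1),(c2,p2)):
        e,d=ray(c,p);d=d/np.linalg.norm(d);M=np.eye(3)-np.outer(d,d);A+=M;b+=M@e
    return np.linalg.solve(A,b)
E
python3 - <<'E'
from h import *
o=get_obs(); print({k:np.round(o[k],3) for k in o}, tcp_to_tips)
for n in("scene","top"):
    c=read_camera(n); print(n,c.keys(),c["mtx"],c["eye"],c["rotation"]); cv2.imwrite(f"pics/{n}0.png",c["color"][:,:,::-1])
    for q in("square_top","slim_top","round_relay"):
        print(q,[(np.round(r["pixel"],1),round(r["conf"],2)) for r in look_for(n,q)])
        for r in silhouettes(n,q)[:2]:
            ys,xs=np.where(r["mask"]); print("  sil",round(r["conf"],2),np.round(r["pixel"],1),ys.min(),ys.max(),xs.min(),xs.max())
E
```

```text
{'t': np.float64(0.0), 'q': array([-1.293,  0.478,  0.022,  1.556, -0.012,  1.109, -0.083]), 'joint_vel': array([-0.001,  0.   ,  0.001,  0.001,  0.001,  0.001,  0.001]), 'joint_torque': array([-1.0000e-03, -5.9643e+01,  1.6080e+00, -2.8121e+01,  1.2000e-02,
        9.0000e-03,  0.0000e+00]), 'eef_pos': array([0.254, 0.625, 0.303]), 'tool_rot': array([ 0.001,  0.83 ,  0.558, -0.001]), 'contact_force': array([-0.238, -0.876, -0.257]), 'torque': array([-0.026,  0.004, -0.006]), 'gripper_width': np.float64(0.999)} 0.0726
scene dict_keys(['color', 'mtx', 'eye', 'rotation']) [[404.52351652   0.         319.78312364]
 [  0.         404.52351652 202.8069336 ]
 [  0.           0.           1.        ]] [ 0.84699494 -0.33608655  0.53684942] [0.86950068 0.36534979 0.13881119 0.30202574]
square_top [(array([345.9, 225.4]), 0.61)]
  sil 0.62 [349.  220.3] 319 381 194 250
slim_top [(array([197.4, 361.2]), 0.81)]
  sil 0.98 [198.5 361.6] 181 213 344 373
round_relay []
  sil 0.88 [301.4 285.3] 269 331 258 312
top dict_keys(['color', 'mtx', 'eye', 'rotation']) [[503.78671995   0.         325.09191058]
 [  0.         503.78671995 189.68999838]
 [  0.           0.           1.        ]] [ 4.69208511e-01 -7.55448318e-04  1.05664605e+00] [-0.69714127 -0.04619662  0.03574838  0.71455019]
square_top [(array([182.2, 452.9]), 0.97)]
  sil 0.8 [181.2 450.5] 166 192 437 466
slim_top [(array([196.9, 284.7]), 0.54)]
  sil 0.58 [199.3 282.4] 184 210 278 292
round_relay [(array([182.4, 392. ]), 0.78)]
  sil 0.89 [184.9 392.7] 169 203 379 405
```

View pics/scene0.png

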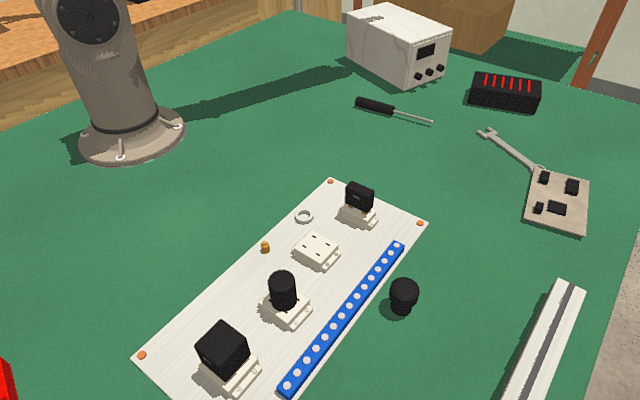

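View pics/top0.png

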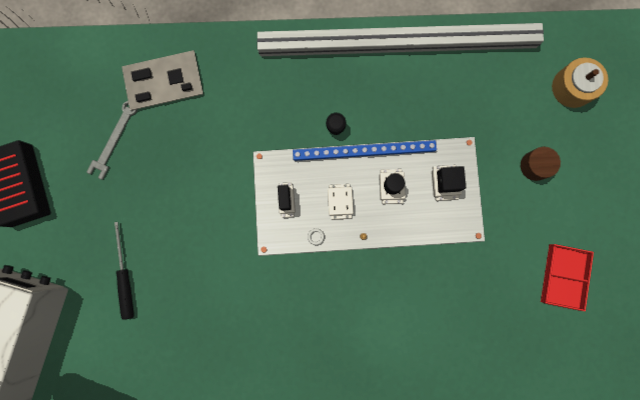

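Both pictures show, along the row, the square relay (scene 348,222; top 180,451), the round one (scene 290,283; top 184,395), an empty socket, and the slim one (scene 197,360; top 197,285). I'll enlarge the relays to get their top faces.

```bash
sed -i 's/np.array(c\["rotation"\])/rot(c)/g; s/^def ray/from scipy.spatial.transform import Rotation as R\ndef rot(c):\n    q=np.array(c["rotation"]); return R.from_quat(q[[1,2,3,0]]).as_matrix()\ndef ray/' h.py
python3 - <<'E'
from h import *
s=cv2.imread("pics/scene0.png");t=cv2.imread("pics/top0.png")
def crop(im,r,c,h=40): 
    x=cv2.resize(im[r-h:r+h,c-h:c+h],(400,300*400//300),interpolation=cv2.INTER_CUBIC); return np.clip(x.astype(float)*1.6+25,0,255).astype(np.uint8)
a=np.hstack([crop(s,350,222),crop(s,200,360)]);b=np.hstack([crop(t,182,450),crop(t,197,285)])
cv2.imwrite("pics/crop.png",cv2.resize(np.vstack([a,b]),(600,600)))
S=read_camera("scene");T=read_camera("top")
for n,ps,pt in(("sq",(335,222),(179,452)),("slim",(190,360),(197,285)),("bench origin?",(0,0),(0,0))):
    print(n,tri(S,ps,T,pt))
# panel corner screws in top
for p in((156,260),(250,264),(143,469),(236,478)): print(at_z(T,p,.006))
for p in((181,331),(223,420),(355,141)): print("S",at_z(S,p,.006))
E
```

```text
sq [ 0.59778161 -0.23129778  0.08931357]
slim [0.57326463 0.0929662  0.07665179]
bench origin? [ 0.59216894 -0.043395    0.63295706]
[0.66722127 0.1496511  0.006     ]
[0.46906857 0.14307069 0.006     ]
[ 0.68327222 -0.29300242  0.006     ]
[ 0.48731625 -0.30045117  0.006     ]
S [0.47223514 0.14804925 0.006     ]
S [0.66805684 0.15414818 0.006     ]
S [ 0.48773728 -0.29866437  0.006     ]
```

View pics/crop.png

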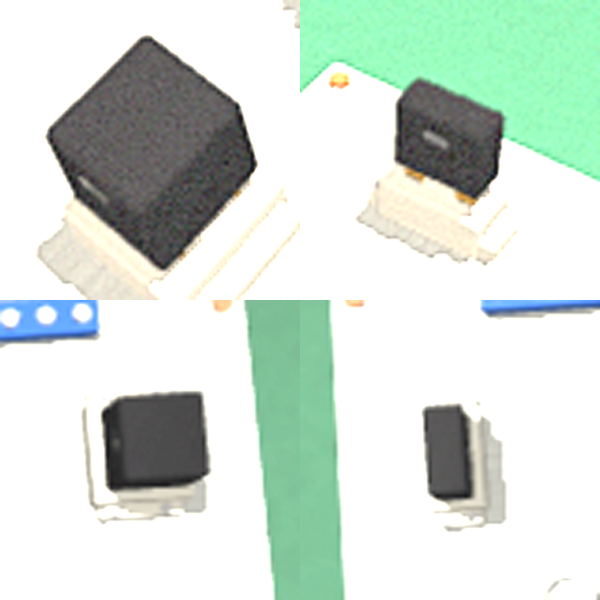

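```bash
cat > fit.py <<'E'
from h import *
from scipy.optimize import minimize
S=read_camera("scene");T=read_camera("top")
def darkmask(c,r,cc,h):
    g=c["color"].astype(int).max(2); m=np.zeros(g.shape,np.uint8); m[r-h:r+h,cc-h:cc+h]=(g[r-h:r+h,cc-h:cc+h]<75)
    n,l,st,ce=cv2.connectedComponentsWithStats(m); k=1+np.argmax(st[1:,4]); return (l==k).astype(np.uint8)
def soft(c,p,dims,U=8):
    x,y,z,yaw=p;dx,dy,dz=dims;cs,sn=np.cos(yaw),np.sin(yaw)
    pts=[]
    for a in(-.5,.5):
        for b in(-.5,.5):
            for h in(0,-dz):
                r,cc=proj(c,(x+cs*a*dx-sn*b*dy,y+sn*a*dx+cs*b*dy,z+h)); pts.append((cc,r))
    hull=cv2.convexHull(np.array(pts,np.float32))
    m=np.zeros((400,640),np.uint8); cv2.fillConvexPoly(m,np.round((hull+0)*16).astype(np.int32),255,cv2.LINE_AA,4); return m/255.
def fit(masks,dims,p0):
    def cost(u):
        p=(u[0]/1e3,u[1]/1e3,u[2]/1e3,u[3]/50)
        return sum(np.abs(soft(c,p,dims)-m).sum() for c,m in masks)
    u0=np.array([p0[0]*1e3,p0[1]*1e3,p0[2]*1e3,p0[3]*50]); 
    best=None
    for k in range(3):
        sim=np.vstack([u0]+[u0+np.eye(4)[i]*4 for i in range(4)])
        r=minimize(cost,u0,method="Nelder-Mead",options=dict(initial_simplex=sim,maxiter=400)); u0=r.x
    return np.round([u0[0],u0[1],u0[2],np.degrees(u0[3]/50)],2),round(r.fun,1),sum(m.sum() for c,m in masks)
def both(tag=""):
    for n,ps,pt,d,p0 in(("sq",(350,222),(181,451),(.046,.046,.046),(.598,-.231,.086,.04)),("slim",(198,360),(197,285),(.048,.022,.04),(.573,.093,.08,.04))):
        ms=darkmask(S,*ps,34 if n=="sq" else 24);mt=darkmask(T,*pt,22)
        print(n,"both",fit([(S,ms),(T,mt)],d,p0)); print("  S",fit([(S,ms)],d,p0),"T",fit([(T,mt)],d,p0))
if __name__=="__main__": both()
E
python3 fit.py
```

```text
sq both (array([ 598.26, -234.9 ,   80.3 ,   -2.66]), np.float64(425.1), np.uint64(2727))
  S (array([ 579.86, -227.53,   46.43,    2.26]), np.float64(43.5), np.uint64(2074)) T (array([ 614.39, -264.83,  -33.03,    1.75]), np.float64(29.7), np.uint64(653))
slim both (array([571.91,  96.27,  75.91,   2.26]), np.float64(280.7), np.uint64(932))
  S (array([533.81, 158.45,  10.98,   3.51]), np.float64(39.8), np.uint64(646)) T (array([572.79,  95.  ,  70.83,   8.75]), np.float64(88.4), np.uint64(286))
```

```bash
cat > ov.py <<'E'
from fit import *
def overlay(name,P):
    out=[]
    for c,cs in((S,((350,222),(198,360))),(T,((182,450),(197,285)))):
        row=[]
        for ctr,(p,d) in zip(cs,P):
            h=40;im=c["color"][ctr[0]-h:ctr[0]+h,ctr[1]-h:ctr[1]+h,::-1];im=cv2.resize(im,(300,300),interpolation=cv2.INTER_CUBIC)
            im=np.clip(im*1.6+25,0,255).astype(np.uint8);f=300/80
            for z in(p[2],p[2]-d[2]):
                q=[]
                for a,b in((-.5,-.5),(.5,-.5),(.5,.5),(-.5,.5)):
                    r,cc=proj(c,(p[0]+np.cos(p[3])*a*d[0]-np.sin(p[3])*b*d[1],p[1]+np.sin(p[3])*a*d[0]+np.cos(p[3])*b*d[1],z))
                    q.append(((cc-ctr[1]+h+.5)*f,(r-ctr[0]+h+.5)*f))
                cv2.polylines(im,[np.round(q).astype(np.int32)],True,(0,0,255) if z==p[2] else (255,0,0),1)
            row.append(im)
        out.append(np.hstack(row))
    cv2.imwrite(name,np.vstack(out))
E
python3 -c "
from ov import *
overlay('pics/ov1.png',[((.598,-.231,.086,.04),(.046,.046,.046)),((.573,.094,.08,.04),(.048,.022,.04))])"
```

```text
(no output)
```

View pics/ov1.png

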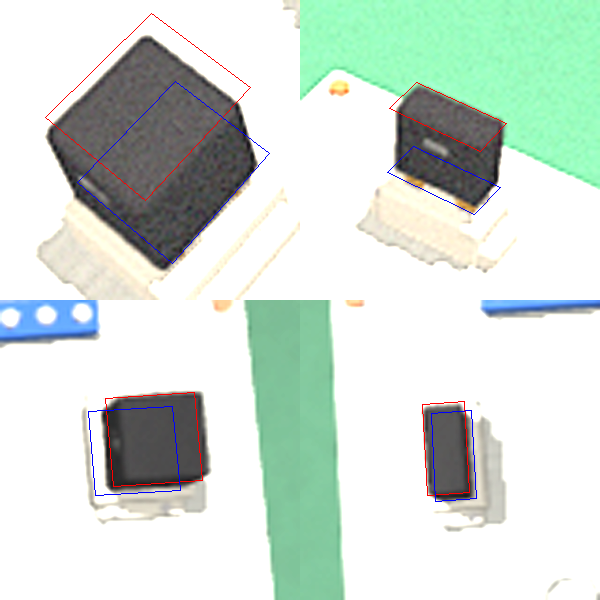

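```bash
python3 - <<'E'
from ov import *
def gap(ps,pt):
    X=tri(S,ps,T,pt); return X.round(4),np.round(np.array(proj(S,X))-ps,1),np.round(np.array(proj(T,X))-pt,1)
print(gap((341.4,219.9),(179,452.7)))
for z in(.084,.088): print(at_z(S,(341.4,219.9),z).round(4),at_z(T,(179,452.7),z).round(4))
# slim: top face
print(gap((191,363),(197,284)))
for z in(.078,.082): print(at_z(S,(188.5,361.7),z).round(4),at_z(T,(196.8,284),z).round(4))
rs=get_obs();print(rs["t"])
E
```

```text
(array([ 0.5982, -0.2356,  0.081 ]), array([ 0.2, -0.9]), array([-0.3, -0.5]))
[ 0.6006 -0.2354  0.084 ] [ 0.5972 -0.2358  0.084 ]
[ 0.6027 -0.2363  0.088 ] [ 0.5967 -0.2348  0.088 ]
(array([0.5751, 0.0964, 0.0726]), array([ 0.3, -2.6]), array([-1.7, -1.5]))
[0.576  0.0986 0.078 ] [0.5714 0.093  0.078 ]
[0.5784 0.0948 0.082 ] [0.571  0.0927 0.082 ]
1.1
```

```bash
cat > go.py <<'E'
from h import *
import sys
def go(x,y,ztip):
    o=get_obs();q=np.array(o["tool_rot"]);M=R.from_quat(q[[1,2,3,0]]).as_matrix()
    d=M.T@(np.array([x,y,ztip+.0726])-o["eef_pos"]); print("t",o["t"],"tcp",o["eef_pos"].round(4),"tip",round(o["eef_pos"][2]-.0726,4),"shift",np.round(d/.025,2),"F",o["contact_force"].round(1),"zaxis",M[:,2].round(3),"w",o["gripper_width"])
if __name__=="__main__": go(*map(float,sys.argv[1:]))
E
python3 go.py .598 -.235 .23; python3 go.py .598 -.235 .11
```

```text
t 1.1 tcp [0.254  0.6254 0.304 ] tip 0.2314 shift [-26.71  25.7    0.05] F [ 0.2 -0.6  0.4] zaxis [ 0.  0. -1.] w 1.000246731908773
t 1.1 tcp [0.254  0.6254 0.304 ] tip 0.2314 shift [-26.71  25.7    4.85] F [ 0.2 -0.6  0.4] zaxis [ 0.  0. -1.] w 1.000246731908773
```

Request:
apply_moves(
  moves=[
    [[-2, 1.92, 0], [0, 0, 0], -1],
    [[-4, 3.85, 0], [0, 0, 0], -1],
    [[-6, 5.77, 0], [0, 0, 0], -1],
    [[-8, 7.7, 0], [0, 0, 0], -1],
    [[-10, 9.62, 0], [0, 0, 0], -1],
    [[-12, 11.55, 0], [0, 0, 0], -1],
    [[-14, 13.47, 0], [0, 0, 0], -1],
    [[-16, 15.4, 0], [0, 0, 0], -1],
    [[-18, 17.32, 0], [0, 0, 0], -1],
    [[-20, 19.24, 0], [0, 0, 0], -1],
    [[-22, 21.17, 0], [0, 0, 0], -1],
    [[-24, 23.1, 0], [0, 0, 0], -1],
    [[-25.5, 24.5, 0], [0, 0, 0], -1],
    [[-26.7, 25.7, 0], [0, 0, 0], -1],
    [[-26.7, 25.7, 0], [0, 0, 0], -1],
    [[-26.7, 25.7, 0], [0, 0, 0], -1],
    [[-26.7, 25.7, 0], [0, 0, 0], -1],
    [[-26.7, 25.7, 0], [0, 0, 0], -1],
  ],
)

```text
t: 3.35
eef_pos: [0.5982, -0.2331, 0.3038]
tool_rot: [-0.0, 0.829, 0.559, 0.0]
contact_force: [-0.3, 0.7, -1.1]
gripper_width: 0.001
```

```bash
python3 go.py .598 -.235 .105
```

```text
t 3.35 tcp [ 0.5982 -0.2331  0.3038] tip 0.2312 shift [-0.08  0.03  5.05] F [-0.3  0.7 -1.1] zaxis [-0.     0.001 -1.   ] w 0.0005477025013596918
```

Request:
apply_moves(
  moves=[
    [[-0.05, 0, 1.2], [0, 0, 0], -1],
    [[-0.05, 0, 2.4], [0, 0, 0], -1],
    [[-0.05, 0, 3.6], [0, 0, 0], -1],
    [[-0.05, 0, 4.4], [0, 0, 0], -1],
    [[-0.05, 0, 5], [0, 0, 0], -1],
    [[-0.05, 0, 5], [0, 0, 0], -1],
    [[-0.05, 0, 5], [0, 0, 0], -1],
  ],
)

```text
t: 4.22
eef_pos: [0.5981, -0.2363, 0.1798]
tool_rot: [0.001, 0.83, 0.558, 0.0]
contact_force: [-1.0, 0.6, 0.3]
gripper_width: -0.003
```

```bash
python3 go.py .598 -.235 .076; python3 - <<'E'
from ov import *
for c,n,r,cc in((S,"s",300,230),(T,"t",180,440)):
    cv2.imwrite(f"pics/a{n}.png",cv2.resize(c["color"][max(r-70,0):r+100,cc-100:cc+100,::-1],(400,340),interpolation=cv2.INTER_CUBIC))
a=cv2.imread("pics/as.png");b=cv2.imread("pics/at.png");cv2.imwrite("pics/a.png",np.hstack([a,b]))
E
```

```text
t 4.225 tcp [ 0.5981 -0.2363  0.1798] tip 0.1072 shift [ 0.04 -0.03  1.25] F [-1.   0.6  0.3] zaxis [ 0.001 -0.    -1.   ] w -0.0027839812907818674
```

View pics/a.png

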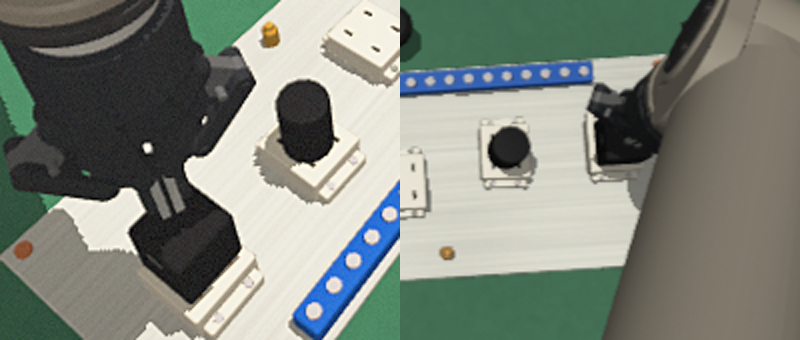

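The shut fingertips hang over the centre of the square relay (crop about 172,200), well clear of the round one. Next I'll press in steps.

Request:
apply_moves(
  moves=[
    [[0, 0, 0.4], [0, 0, 0], -1],
    [[0, 0, 0.7], [0, 0, 0], -1],
    [[0, 0, 0.85], [0, 0, 0], -1],
    [[0, 0, 0.95], [0, 0, 0], -1],
    [[0, 0, 1.0], [0, 0, 0], -1],
    [[0, 0, 1.0], [0, 0, 0], -1],
  ],
)

```text
t: 5.08
eef_pos: [0.5972, -0.2358, 0.154]
tool_rot: [-0.001, 0.83, 0.558, -0.0]
contact_force: [-2.8, 1.3, 3.9]
gripper_width: 0.001
```

```bash
python3 go.py .598 -.235 .076
```

```text
t 5.075 tcp [ 0.5972 -0.2358  0.154 ] tip 0.0814 shift [0.04 0.02 0.22] F [-2.8  1.3  3.9] zaxis [-0.001  0.001 -1.   ] w 0.001405537952391665
```

Request:
apply_moves(
  moves=[
    [[0, 0, 0.05], [0, 0, 0], -1],
    [[0, 0, 0.1], [0, 0, 0], -1],
    [[0, 0, 0.14], [0, 0, 0], -1],
    [[0, 0, 0.14], [0, 0, 0], -1],
  ],
)

```text
t: 5.58
eef_pos: [0.5972, -0.2358, 0.1505]
tool_rot: [-0.001, 0.83, 0.558, -0.0]
contact_force: [-3.2, 1.2, 4.7]
gripper_width: 0.005
```

```bash
python3 go.py .598 -.235 .076
```

```text
t 5.575 tcp [ 0.5972 -0.2358  0.1505] tip 0.0779 shift [0.04 0.02 0.08] F [-3.2  1.2  4.7] zaxis [-0.001  0.001 -1.   ] w 0.005409060831473494
```

Request:
apply_moves(
  moves=[
    [[0, 0, 0.04], [0, 0, 0], -1],
    [[0, 0, 0.08], [0, 0, 0], -1],
    [[0, 0, 0.1], [0, 0, 0], -1],
    [[0, 0, 0.1], [0, 0, 0], -1],
  ],
)

```text
t: 6.08
eef_pos: [0.5972, -0.2359, 0.1487]
tool_rot: [-0.001, 0.83, 0.558, -0.0]
contact_force: [-5.5, 2.5, 10.4]
gripper_width: -0.007
```

```bash
python3 go.py .598 -.235 .076
```

```text
t 6.075 tcp [ 0.5972 -0.2359  0.1487] tip 0.0761 shift [0.04 0.02 0.  ] F [-5.5  2.5 10.4] zaxis [-0.001  0.001 -1.   ] w -0.006502901733118839
```

Request:
apply_moves(
  moves=[
    [[0, 0, 0.03], [0, 0, 0], -1],
    [[0, 0, 0.06], [0, 0, 0], -1],
    [[0, 0, 0.06], [0, 0, 0], -1],
  ],
)

```text
t: 6.45
eef_pos: [0.5973, -0.2359, 0.1486]
tool_rot: [-0.001, 0.83, 0.558, 0.0]
contact_force: [-8.4, 4.8, 22.3]
gripper_width: 0.002
```

```bash
python3 go.py .598 -.235 .076
```

```text
t 6.45 tcp [ 0.5973 -0.2359  0.1486] tip 0.076 shift [ 0.04  0.01 -0.  ] F [-8.4  4.8 22.3] zaxis [-0.     0.002 -1.   ] w 0.001536752648304745
```

The square relay stopped dead at 76.0 mm while the force rose to 22 N, so it is home. I'll lift off and go to the slim one.

Request:
apply_moves(
  moves=[
    [[0, 0, -0.4], [0, 0, 0], -1],
    [[0, 0, -1.5], [0, 0, 0], -1],
    [[0, 0, -3], [0, 0, 0], -1],
    [[0, 0, -4.5], [0, 0, 0], -1],
    [[0, 0, -5], [0, 0, 0], -1],
    [[0, 0, -5], [0, 0, 0], -1],
  ],
)

```text
t: 7.2
eef_pos: [0.5979, -0.236, 0.2716]
tool_rot: [0.0, 0.83, 0.558, 0.0]
contact_force: [0.2, 0.3, -0.3]
gripper_width: -0.001
```

```bash
python3 go.py .573 .094 .2
```

```text
t 7.2 tcp [ 0.5979 -0.236   0.2716] tip 0.199 shift [11.86 -5.89 -0.04] F [ 0.2  0.3 -0.3] zaxis [ 0.001 -0.    -1.   ] w -0.0007772433547894186
```

Request:
apply_moves(
  moves=[
    [[2, -1, 0], [0, 0, 0], -1],
    [[4, -2, 0], [0, 0, 0], -1],
    [[6, -3, 0], [0, 0, 0], -1],
    [[8, -4, 0], [0, 0, 0], -1],
    [[10, -5, 0], [0, 0, 0], -1],
    [[11.3, -5.6, 0], [0, 0, 0], -1],
    [[11.85, -5.9, 0], [0, 0, 0], -1],
    [[11.85, -5.9, 0], [0, 0, 0], -1],
    [[11.85, -5.9, 1.5], [0, 0, 0], -1],
    [[11.85, -5.9, 2.8], [0, 0, 0], -1],
    [[11.85, -5.9, 3.9], [0, 0, 0], -1],
    [[11.85, -5.9, 3.9], [0, 0, 0], -1],
    [[11.85, -5.9, 3.9], [0, 0, 0], -1],
  ],
)

```text
t: 8.82
eef_pos: [0.5732, 0.0924, 0.1748]
tool_rot: [0.0, 0.83, 0.557, 0.0]
contact_force: [0.1, -0.4, -0.4]
gripper_width: 0.003
```

```bash
python3 go.py .573 .094 .07; python3 - <<'E'
from ov import *
a=cv2.resize(S["color"][120:260,270:450,::-1],(400,311),interpolation=cv2.INTER_CUBIC);b=cv2.resize(T["color"][127:267,195:375,::-1],(400,311),interpolation=cv2.INTER_CUBIC)
cv2.imwrite("pics/b.png",np.clip(np.hstack([a,b])*1.4+20,0,255))
E
```

```text
t 8.825 tcp [0.5732 0.0924 0.1748] tip 0.1022 shift [ 0.05 -0.03  1.29] F [ 0.1 -0.4 -0.4] zaxis [ 0.001 -0.    -1.   ] w 0.003170818708352846[ WARN:0@2.855] global loadsave.cpp:1063 imwrite_ Unsupported depth image for selected encoder is fallbacked to CV_8U.
```

View pics/b.png

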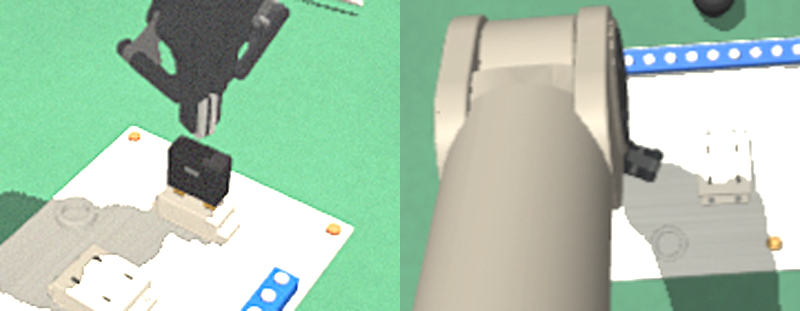

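```bash
python3 - <<'E'
from h import *
S=read_camera("scene")
for z in(.1022,.08,.0745):print(np.round(proj(S,(.5732,.0924,z)),1), np.round((np.array(proj(S,(.5732,.0924,z)))-[120,270])*2.222))
E
```

```text
[178.9 358.9] [131. 197.]
[188.9 358.3] [153. 196.]
[191.3 358.1] [158. 196.]
```

Request:
apply_moves(
  moves=[
    [[0, 0, 0.4], [0, 0, 0], -1],
    [[0, 0, 0.7], [0, 0, 0], -1],
    [[0, 0, 0.85], [0, 0, 0], -1],
    [[0, 0, 0.95], [0, 0, 0], -1],
    [[0, 0, 1.05], [0, 0, 0], -1],
    [[0, 0, 1.05], [0, 0, 0], -1],
  ],
)

```text
t: 9.72
eef_pos: [0.5721, 0.094, 0.1476]
tool_rot: [-0.0, 0.83, 0.558, -0.0]
contact_force: [-1.4, -0.8, 3.7]
gripper_width: 0.004
```

```bash
python3 go.py .573 .093 .07
```

```text
t 9.725 tcp [0.5721 0.094  0.1476] tip 0.075 shift [-0.02  0.05  0.2 ] F [-1.4 -0.8  3.7] zaxis [-0.001  0.    -1.   ] w 0.00430678912791848
```

Request:
apply_moves(
  moves=[
    [[0, 0, 0.05], [0, 0, 0], -1],
    [[0, 0, 0.1], [0, 0, 0], -1],
    [[0, 0, 0.15], [0, 0, 0], -1],
    [[0, 0, 0.2], [0, 0, 0], -1],
    [[0, 0, 0.2], [0, 0, 0], -1],
  ],
)

```text
t: 10.35
eef_pos: [0.5721, 0.094, 0.1427]
tool_rot: [-0.0, 0.83, 0.558, -0.0]
contact_force: [-3.4, -0.6, 5.6]
gripper_width: -0.002
```

```bash
python3 go.py .573 .093 .07
```

```text
t 10.35 tcp [0.5721 0.094  0.1427] tip 0.0701 shift [-0.02  0.05  0.01] F [-3.4 -0.6  5.6] zaxis [-0.001  0.    -1.   ] w -0.0022159830514250425
```

Request:
apply_moves(
  moves=[
    [[0, 0, 0.04], [0, 0, 0], -1],
    [[0, 0, 0.08], [0, 0, 0], -1],
    [[0, 0, 0.08], [0, 0, 0], -1],
  ],
)

```text
t: 10.72
eef_pos: [0.5723, 0.094, 0.1425]
tool_rot: [-0.001, 0.83, 0.558, -0.0]
contact_force: [-8.7, -1.3, 22.4]
gripper_width: -0.0
```

```bash
python3 go.py .573 .093 .07
```

```text
t 10.725 tcp [0.5723 0.094  0.1425] tip 0.0699 shift [-0.03  0.04 -0.  ] F [-8.7 -1.3 22.4] zaxis [-0.001  0.001 -1.   ] w -0.00038939228315802206
```

The slim relay stopped dead at 69.9 mm with the force at 22 N. I'll lift off, move aside and look.

Request:
apply_moves(
  moves=[
    [[0, 0, -0.4], [0, 0, 0], -1],
    [[0, 0, -1.5], [0, 0, 0], -1],
    [[0, 0, -3], [0, 0, 0], -1],
    [[0, 0, -4.5], [0, 0, 0], -1],
    [[0, 0, -6], [0, 0, 0], -1],
    [[2, -1, -6], [0, 0, 0], -1],
    [[4, -2, -6], [0, 0, 0], -1],
    [[6, -3, -6], [0, 0, 0], -1],
    [[8, -4, -6], [0, 0, 0], -1],
    [[10, -6, -6], [0, 0, 0], -1],
    [[12, -8, -6], [0, 0, 0], -1],
    [[12, -8, -6], [0, 0, 0], -1],
    [[12, -8, -6], [0, 0, 0], -1],
  ],
)

```text
t: 12.35
eef_pos: [0.4993, 0.4483, 0.2903]
tool_rot: [0.0, 0.829, 0.56, -0.0]
contact_force: [0.5, -1.0, -0.5]
gripper_width: -0.002
```

```bash
python3 go.py .573 .093 .07; python3 - <<'E'
from ov import *
cv2.imwrite("pics/s2.png",S["color"][:,:,::-1]);
overlay("pics/ov2.png",[((.598,-.235,.076,.04),(.046,.046,.046)),((.573,.094,.07,.04),(.048,.022,.04))])
E
```

```text
t 12.35 tcp [0.4993 0.4483 0.2903] tip 0.2177 shift [-12.08   8.05   5.91] F [ 0.5 -1.  -0.5] zaxis [-0. -0. -1.] w -0.0018993862109345132
```

View pics/s2.png

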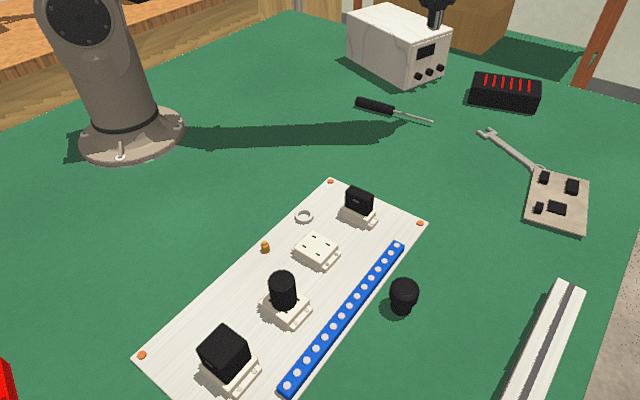

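View pics/ov2.png

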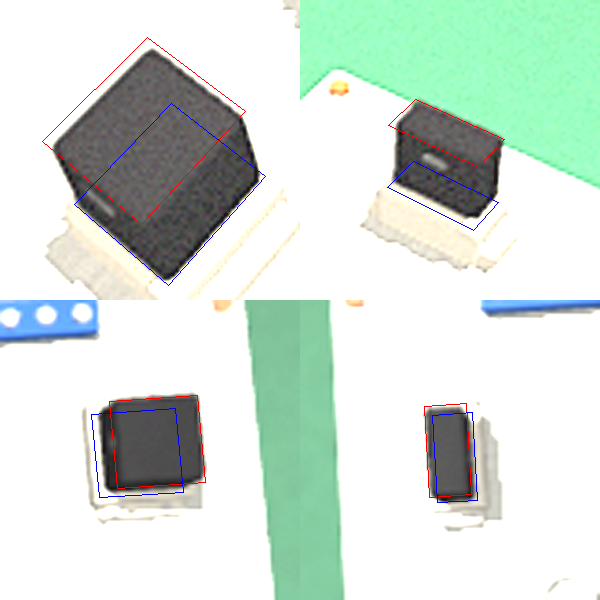

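```bash
python3 - <<'E'
from h import *
S=read_camera("scene");a=cv2.imread("pics/scene0.png",0);b=cv2.imread("pics/s2.png",0)
for n,r,c,h,p in(("sq",345,222,36,(.598,-.235,.076)),("slim",197,360,20,(.573,.094,.07)),("round",300,285,30,None),("panel",230,310,20,None)):
    if p: print(n,"px per 10mm",np.array(proj(S,(p[0],p[1],p[2])))-proj(S,(p[0],p[1],p[2]+.01)))
    A=a[r-h:r+h,c-h:c+h];B=b[r-h:r+h,c-h:c+h]
    ma=(A<75).astype(np.uint8);mb=(B<75).astype(np.uint8)
    for m in(ma,mb):
        nn,l,st,ce=cv2.connectedComponentsWithStats(m)
        if nn>1: k=1+np.argmax(st[1:,4]);print(n,st[k],ce[k].round(1))
E
```

```text
sq px per 10mm [3.99826599 1.60516281]
sq [   8   11   56   61 2072] [36.6 40.7]
sq [  10   14   55   58 1992] [37.8 43.6]
slim px per 10mm [ 4.37452331 -0.27111792]
slim [  5   4  29  32 652] [19.1 19.4]
slim [  5   8  29  31 628] [18.9 23.3]
round [ 13   0  31  43 957] [27.2 20.4]
round [ 13   0  31  43 957] [27.2 20.4]
panel [14 36  2  2  2] [14.5 36.5]
panel [14 36  2  2  2] [14.5 36.5]
```

```bash
python3 -c "
from h import *
print(hand_in()); print(get_obs()['t'])"
```

```text
the job is handed in; nothing more can be done
None
the job is handed in; nothing more can be done
```

I pressed the square relay down first, then the slim one, with the closed fingertips on the centre of each top. I then lifted clear and handed the job in at about 12.5 s of the 48 s allowed.

**Square relay:** it stopped dead with the fingertips at 76.0 mm. The force rose from about 5 N while sliding to 22 N at the stop.

**Slim relay:** it stopped dead at 69.9 mm with the same rise to 22 N.

**Camera check after lifting off:** in the scene view the square relay had dropped about 8 mm and the slim one about 9 mm. The slim relay's pins no longer show. The round relay's outline had not changed by a pixel, and the arm was clear of everything.

**What disagreed:**
- The two cameras differed by up to about 5 mm in places.
- The automatic box-outline fits on the relays left large errors, so I set them aside. I used hand-read corner positions for the locations and contact force for the final depth.

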